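# Fit the snap ring on the trolley-wheel axle with the ring pliers

### The job

Take the red-handled ring pliers from their stand, put both tips in the eyes of the copper-coloured snap ring on its rest, spread the ring just enough, carry it over to the blue trolley wheel and slide it down the axle until it rests lightly on the brass disc spring, then relax the pliers so that the ring closes into the groove. Never spread the ring by more than 13 mm or press the disc spring down by more than 2 mm, and do not lean hard on the wheel; finally put the pliers back upright in their stand and leave everything else on the bench alone.

Things in the scene. Friction and masses are not known exactly. Their poses are not given: they have to be found in the camera images.
- pliers: Ring pliers (0.22 kg) standing tips down in the stand. Origin midway between the tip ends when relaxed, z up, y across the handles. Squeezing the handles together by d moves the tips apart by d, in parallel; a spring resists with 6 to 9 N. The pose is that of the arm with the +y handle, so the middle lies at y = +d/2. Half a turn round they are the same.
- handles (a point): Pliers' grip point, midway between the two upright red handles, 90 mm above the tip ends. Each handle is 16 (x) by 8 (y) mm, flat outer faces 32 mm either side in y (64 mm over both, relaxed), red from 25 mm above to 25 mm below this point, steel feet down to 38 mm below. Grip across both from above.
- tips (a point): Pliers' tips: midway between the tip ends when relaxed. Two round tips of 4 mm diameter pointing down at y = +9 and -9 mm (18 mm apart, relaxed), each 6 mm long below a flat shoulder 13 (x) by 9 (y) mm that bears on the ring's top when the tips are fully in. The arms stay within 8 mm either way in x.
- pliers_arm (a joint): How far the handles are squeezed together (m): 0 relaxed, 0.0185 hard stop.
- ring: Copper-coloured snap ring lying flat on the rest, 6.5 mm thick, 60 g. Origin: centre of its opening at the underside when closed, z up, +x towards the eyes. Closed opening radius 22.5 mm, outside 29 to 32 mm. It parts in two halves along y against its spring. The pose is that of the -y half: spread by s, the ring's middle lies at y = +s/2.
- eyes (a point): Midway between the ring's two eyes when it is closed, at the underside, 37 mm along +x from the ring's centre. The eyes are through holes 7 (x) by 6 (y) mm centred at y = +10 and -10 mm from here, in lugs 14 (x) by 13 (y) mm.
- ring_jaw (a joint): Spread of the ring (m): 0 closed; 0.0064 just clears the axle if exactly centred, 0.0095 to 0.011 leaves 1 to 2 mm to spare; over 0.013 it is spoilt. The tips begin to spread it when 22 mm apart (handles squeezed by 4 mm). Spring force on each eye 3.4 N closed, 7.4 N at 0.010.
- rest: Fixed rest for the ring: black plate 120 by 90 mm with white supports whose top, under the ring, is 14 mm above its origin (at bench level under the ring's nominal centre). A boss of 20 mm radius stands 3 mm up inside the ring. Fully in, the tips end 0.5 mm above the ring's underside.
- stand: Fixed grey stand with yellow ears, 50 by 100 mm. Origin at bench level in its middle, y across the handles. The pliers stand in it with the same axes (or half a turn round), origin 10 mm above the stand's. Two walls at y = 20 to 31 mm either side, top at 62 mm, carry the handle feet; the ears (up to 74 mm) leave the pliers 3 mm play either way in x.
- fixture: Fixed dark plate 150 mm square, origin at bench level on the upright axle's axis. It carries the blue wheel (116 mm across) on shims of unknown height: the brass disc spring's top (88 mm across) is 50 to 80 mm above the origin, to be found by touch. Above it: groove, radius 22, from 0 to 9.5 mm; axle end, radius 25, from 9.5 to 38 mm, chamfered 2 mm. The wheel is 5 mm below the spring's top.
- disc_spring (a joint): How far the flat brass disc spring (3 mm thick) around the axle is pressed down (m): 0 free, 1 mm for every 6 N; over 0.002 (12 N) it is overloaded. The wheel's height does not show in this value.
- hook: Bystander: orange lifting hook, lying.
- shackle: Bystander: blue shackle, lying.
- hammer: Bystander: hammer.
- wrench: Bystander: wrench.
- washer: Bystander: brass washer, 64 mm across.
- spare_wheel: Bystander: blue spare wheel, 90 mm across.
- oil: Bystander: small white bottle, 100 mm tall.
There are look-alikes about, which are no part of the job. What is shaped like the ring but pink is not meant. What is shaped like the pliers but green is not meant.

How it is judged (in metres and radians):
On the way, in this order (a step that is already met when the one before it is completed fails the run):
1. the ring, spread by the pliers, has been lifted clear of its rest (value of joint ring_jaw above 0.005 m and height (world z) of ring above 0.035 m and contact force between pliers and ring above 0.5 N), for 0.2 s.
2. the ring has closed into the groove of the axle (value of joint ring_jaw below 0.003 m and horizontal distance between ring and fixture below 0.004 m and z of ring in the frame of fixture between 0.047 and 0.0845 m and angle between ring's own z axis and vertical below 0.15 rad), for 0.2 s.
At the end, for the whole second after the job is handed in: The ring is closed (spread under 3 mm) in the axle's groove, centred within 4 mm of the axle and level within 0.15 rad, below the axle's end; the pliers stand upright (within 0.1 rad) in their stand, within 8 mm of its middle and fully down (within 4 mm); both are at rest (all of step 2 and horizontal distance between pliers and stand below 0.008 m and angle between pliers's own z axis and vertical below 0.1 rad and z of pliers in the frame of stand below 0.014 m and linear speed of each of ring, pliers below 0.02 m/s); the robot touches nothing.
It fails at once if the ring is spread by more than 13 mm (value of joint ring_jaw above 0.0133 m).
It fails at once if the brass disc spring is pressed down by more than 2 mm (12 N) (value of joint disc_spring above 0.002 m).
It fails at once if the robot or the pliers press on the wheel, axle or fixture with more than 15 N (contact force between any of the arm, the fingers, pliers and fixture above 15 N).
It fails at once if a bystander is moved by more than 20 mm (distance of any of hook, shackle, hammer, wrench, washer, spare_wheel, oil from where it was at the start of the episode above 0.02 m).
It also fails if it takes over 69 s, if anything falls off the work surface, if the arm or the gripper's body presses on something with over 40 N, if the wrist force passes 120 N, or if a joint passes its speed limit or range.

### The arm

A 6-joint arm with a two-finger parallel gripper is mounted at the origin on the work surface. World frame = base frame: x ahead of the robot, y to its left, z up, the work surface at z = 0. Lengths are in m, angles in degrees, forces in N, time in s.
With the tool pointing down it reaches from about 0.325 to 0.775 m from the base axis. Payload 5.5 kg.
Tool frame: the origin (TCP) lies at the centre of the arm's flange, where the gripper is bolted on; the fingertips stand 182 mm ahead of it and the grasp point (between the pads) lies 163 mm ahead of it; z points along the fingers, y is the line along which they close (so a half turn about z gives the same grasp; the last joint's range is limited). The gripper opens to 88 mm and grips with 3 to 60 N. Pads are 20 mm wide; open, the fingers measure 115 mm over their backs; the gripper's body (75 mm by 178 mm) begins 61 mm behind the grasp point.
Start: joints at [-79.166, 5.22, 70.514, -0, 104.267, -3.249], TCP at [0.146, -0.582, 0.405] pointing down, gripper open.
Joint ranges: [-164.24, 164.24], [-49.07, 125.15], [9.68, 141.18], [-86.29, 266.29], [3.28, 154.24], [-151.56, 151.56]. Speed limits (degrees/s): [147.25, 147.25, 172.46, 180, 180, 180].

### API

Orientations are given as [roll, pitch, yaw] about the fixed x, y, z axes, in that order (R = Rz(yaw) Ry(pitch) Rx(roll)).
In Python, from station import r gives the robot as it stands. The module is installed in compiled form; this text tells all that it offers. Calls block until the motion is done:
- r.reach(position, orientation): joint-space move of the TCP to a pose.
- r.servo_line(position, rotation=None, speed=0.15): straight line of the TCP; rotation=None keeps the orientation; speed is the mean speed in m/s.
- r.move_joints(angles): joint-space move.
- r.let_go() and r.grab(squeeze=None): open the fingers fully, or close them until they stop; squeeze is the grip in N (None keeps the last).
- r.wait(seconds).
- r.inverse_kinematics(position, orientation): joint angles nearest the present ones, or None.
- r.sense(): the state.
- r.snapshot(name): name is "scene" or "side" or "wrist"; returns a dict with "frame" (400x640x3 uint8, red, green, blue), "fx", "fy", "cx", "cy" (pixels), "R" (3x3) and "t" (3): a world point X has camera coordinates R X + t. Camera axes: x right, y down, z forward; pixel columns grow to the right and rows downward; lengths in m; the calibration is good to about 2 mm. A picture is of the moment at which its call begins. There is no depth.
A pose or a line that the arm cannot do raises r.IKError and nothing moves.
- r.hand_in(): hands the job in; it is judged then, once.
The state is a dict: "clock": time; "joints": joint angles; "joint_vel": joint speeds; "joint_torque": joint torques, N m; "tcp_pos": TCP position; "orientation": TCP orientation; "contact_force": force on the tool from outside, world axes, zero at the start; "torque": the same for the moment, N m; "opening": finger opening in m; "gripper_force": force on a finger pad.
Only numpy, scipy, OpenCV 4.12 (cv2) and the standard library are available. Lean on these libraries where they do the work, as an engineer would, in place of code of your own. Each camera call takes 0.05 s, during which the arm holds its last target. There are 200 camera calls.

## Working session

There is one attempt and no reset: what is moved stays moved. The work goes in short steps, each a Python script; the robot and the scene stay as the last script left them, time stands still between calls to the robot, and variables do not carry over. Pictures are saved under pics/ and viewed, at most 10 in all, crops included, and the job is handed in when it is done.

```bash
mkdir -p pics; python3 - <<'E'
from station import r
import cv2,numpy as np
s=r.sense();print(s)
for n in("scene","side"):
    p=r.snapshot(n);cv2.imwrite(f"pics/{n}0.png",p["frame"][:,:,::-1]);print(n,p["fx"],p["cx"],p["cy"],np.round(p["R"],3).tolist(),p["t"])
E
```

```text
{'clock': 0.0, 'joints': array([-7.91649501e+01,  5.26241672e+00,  7.05797003e+01, -1.10961437e-03,
        1.04266619e+02, -3.24935095e+00]), 'joint_vel': array([-0.09269012,  0.04280543, -0.03383776, -0.14268839,  0.06780116,
        0.01669682]), 'joint_torque': array([-1.98514053e-04, -4.46455050e+01, -4.06441462e+01,  6.96504861e-02,
        2.95075402e-02, -1.50732990e-04]), 'tcp_pos': array([ 0.14600965, -0.58202216,  0.40353526]), 'orientation': array([-1.79891377e+02, -5.08915400e-03,  1.40841236e+01]), 'contact_force': array([-0.19258751,  0.9047786 , -0.05355351]), 'torque': array([ 0.04362709, -0.02171567,  0.00721794]), 'gripper_force': 0.0, 'opening': 0.08778391605907304}
scene 430.9522707156697 318.82757274802555 205.5673687471586 [[-0.866, 0.501, 0.004], [0.402, 0.699, -0.591], [-0.298, -0.51, -0.807]] [ 0.53103491 -0.18337817  1.36805808]
side 416.97115957666006 323.38051350880653 190.52116525618936 [[-0.856, -0.517, -0.013], [-0.269, 0.466, -0.843], [0.442, -0.718, -0.538]] [0.5346685  0.23166747 0.92430678]
```

View pics/scene0.png

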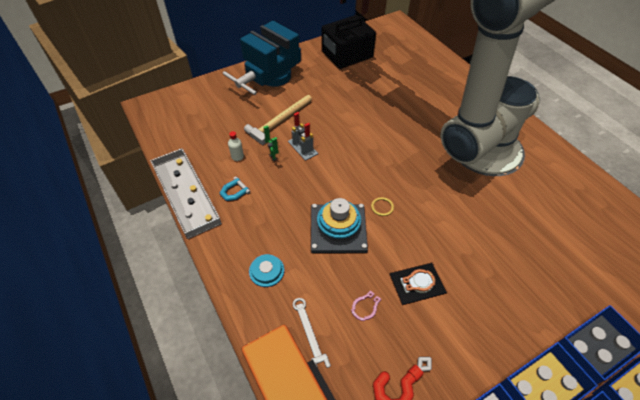

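View pics/side0.png

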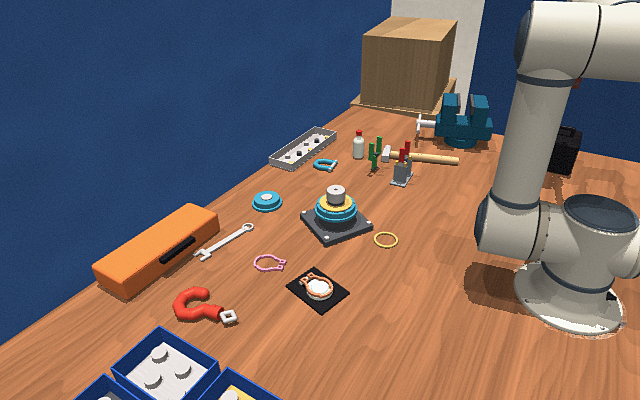

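The scene view shows the red pliers in their stand at (303,143), green ones at (271,145), the axle at (340,212), and the copper ring on the black rest at (417,283) with its eyes to the left. The side view shows the stand at (402,172), the axle at (336,195) and the ring at (318,288).

```bash
cat > h.py <<'E'
from station import r
import cv2,numpy as np
def ray(p,uv,z):
    R=np.array(p["R"]);t=np.array(p["t"]);c=-R.T@t
    d=R.T@np.array([(uv[0]-p["cx"])/p["fx"],(uv[1]-p["cy"])/p["fy"],1])
    return c+d*(z-c[2])/d[2]
def snap(n,f=None):
    p=r.snapshot(n)
    if f: cv2.imwrite(f"pics/{f}.png",p["frame"][:,:,::-1])
    return p
def down(x,y,z,yaw): return [x,y,z],[180,0,yaw]
E
python3 - <<'E'
from h import *
for n,pts in (("scene",[((303,140),.08),((340,203),.1),((420,281),.02),((404,285),.02),((271,145),.08),((285,115),.02),((237,147),.05)]),("side",[((402,165),.08),((336,188),.1),((319,288),.02)])):
    p=snap(n)
    for uv,z in pts: print(n,uv,np.round(ray(p,uv,z),3))
s=r.sense()
p=snap("wrist");R=np.array(p["R"]);print("cam",-R.T@p["t"]-s["tcp_pos"],R[2],p["fx"],R)
E
```

```text
scene (303, 140) [ 0.524 -0.249  0.08 ]
scene (340, 203) [0.56  0.015 0.1  ]
scene (420, 281) [0.48  0.271 0.02 ]
scene (404, 285) [0.521 0.26  0.02 ]
scene (271, 145) [ 0.615 -0.277  0.08 ]
scene (285, 115) [ 0.493 -0.433  0.02 ]
scene (237, 147) [ 0.697 -0.348  0.05 ]
side (402, 165) [ 0.488 -0.237  0.08 ]
side (336, 188) [0.581 0.005 0.1  ]
side (319, 288) [0.47  0.274 0.02 ]
cam [ 0.06527765  0.01714243 -0.02000524] [-0.24195106 -0.05977506 -0.96844547] 276.1663527846196 [[ 0.24414726 -0.9697375  -0.0011416 ]
 [-0.93906965 -0.23671952  0.24922293]
 [-0.24195106 -0.05977506 -0.96844547]]
```

```bash
python3 - <<'E'
from h import *
import pickle
P={}
def v(k,x,y,z,yaw):
    # camera sits 0.067 toward tool x, looks 14deg back: aim at TCP-axis
    pos,o=down(x,y,z,yaw); r.reach(pos,o); P[k]=snap("wrist",k); print(k,r.sense()["clock"],r.sense()["tcp_pos"])
v("w_stand",.46,-.24,.40,0)
v("w_fix",.50,.01,.40,0)
v("w_rest",.44,.27,.33,0)
pickle.dump(P,open("P.pkl","wb"))
h=np.hstack([cv2.resize(P[k]["frame"],None,fx=.62,fy=.62) for k in ("w_stand","w_fix")])
cv2.imwrite("pics/two.png",h[:,:,::-1])
E
```

```text
w_stand 2.0 [ 0.45971187 -0.24078706  0.39995753]
w_fix 3.0417 [0.50011842 0.00875115 0.39995478]
w_rest 4.1583 [0.44076346 0.26885009 0.33060974]
```

View pics/two.png

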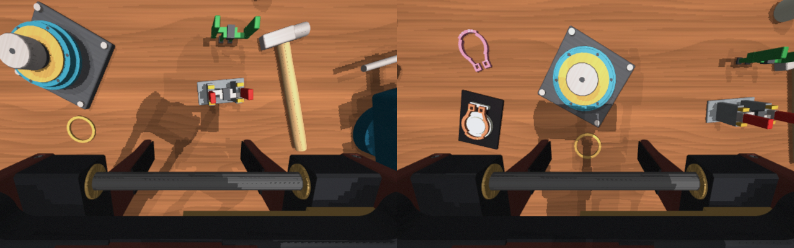

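View pics/w_rest.png

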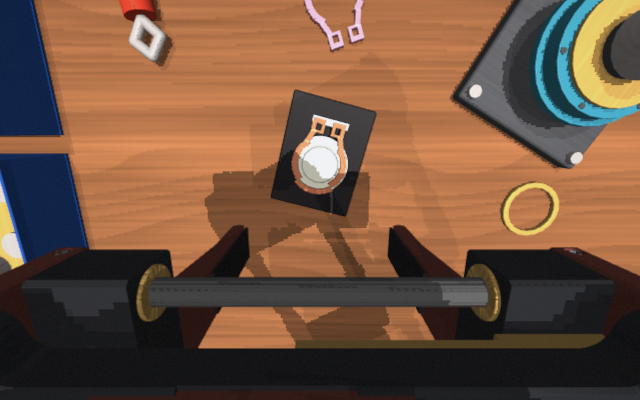

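The two wrist views show the stand at about (360,148) in full-size pixels of w_stand, with the pliers across image x, and the axle end at about (293,127) in w_fix. w_rest shows the ring at (321,165) with eyes at about (316,127) and (337,132). I'll crop in for the detail.

```bash
python3 - <<'E'
import pickle,cv2,numpy as np
P=pickle.load(open("P.pkl","rb"))
a=P["w_rest"]["frame"][105:205,280:360];b=P["w_stand"]["frame"][105:205,300:430]
h=np.hstack([cv2.resize(i,None,fx=k,fy=k,interpolation=0) for i,k in((a,3.8),(b,3.8))])
cv2.imwrite("pics/crop.png",h[:,:,::-1]);print(h.shape)
E
```

```text
(380, 798, 3)
```

View pics/crop.png

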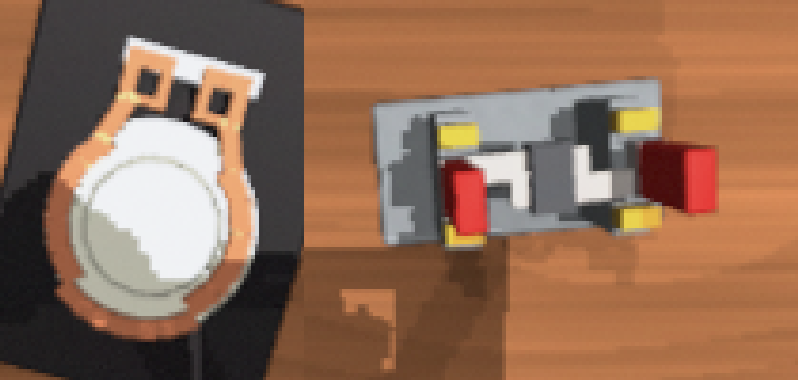

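The crop shows eye holes at (319.5,126.6) and (337.4,131.0) px, red handle tops at about (343.9,157.9) and (405,152.4), and four yellow ears.

```bash
python3 - <<'E'
from h import *
import pickle
P=pickle.load(open("P.pkl","rb"))
p=P["w_stand"];f=p["frame"].astype(int)
def blobs(m,a):
    n,l,st,c=cv2.connectedComponentsWithStats(m.astype(np.uint8));return [(c[i],st[i,4]) for i in range(1,n) if st[i,4]>=a]
R,G,B=f[...,0],f[...,1],f[...,2]
roi=np.zeros(R.shape,bool);roi[105:205,300:430]=1
print("yellow")
for c,a in blobs(roi&(R>150)&(G>130)&(B<110),15): print(c,a,ray(p,c,.074))
print("red")
for c,a in blobs(roi&(R>170)&(G<70),15): print(c,a,ray(p,c,.125))
for uv in((343.9,157.9),(405,152.4)): print("man",ray(p,uv,.125))
m=roi&(R>100)&(G<80)
print("redrange",sorted(set(R[m].tolist()))[::8])
p=P["w_rest"]
e=[ray(p,u,.0205) for u in((319.5,126.6),(337.4,131.0))];print("eyes",e,np.linalg.norm(e[0]-e[1]),np.mean(e,0))
f=p["frame"].astype(int);R,G,B=f[...,0],f[...,1],f[...,2]
# copper mask outer contour
roi=np.zeros(R.shape,bool);roi[105:205,280:360]=1
m=(roi&(R-B>50)&(R>90)).astype(np.uint8)
n,l,st,c=cv2.connectedComponentsWithStats(m);i=1+np.argmax(st[1:,4]);print(st[i],c[i])
cs,_=cv2.findContours((l==i).astype(np.uint8),cv2.RETR_EXTERNAL,cv2.CHAIN_APPROX_NONE)
W=np.array([ray(p,q[0],.0205)[:2] for q in max(cs,key=len)])
print("hull circle",cv2.minAreaRect((W*1000).astype(np.float32)))
p=P["w_fix"];f=p["frame"];g=cv2.cvtColor(f,cv2.COLOR_RGB2GRAY);hsv=cv2.cvtColor(f,cv2.COLOR_RGB2HSV)
print(hsv[115:140:4,280:320:5].tolist()[3]); 
roi=np.zeros(g.shape,bool);roi[60:200,230:360]=1
for nm,m in (("yellow",(hsv[...,0]>18)&(hsv[...,0]<36)&(hsv[...,1]>90)&(hsv[...,2]>120)),("blue",(hsv[...,0]>88)&(hsv[...,0]<108)&(hsv[...,1]>110))):
    m=(m&roi).astype(np.uint8);cs,_=cv2.findContours(m,cv2.RETR_EXTERNAL,cv2.CHAIN_APPROX_NONE);c=max(cs,key=len);print(nm,cv2.fitEllipse(cv2.convexHull(c)))
for c,a in blobs(roi&(hsv[...,1]<60)&(hsv[...,2]>150),40): print("white",c,a)
E
```

```text
yellow
[423.53333333 122.86666667] 15 [ 0.53509662 -0.35251895  0.074     ]
[387.46296296 136.07407407] 54 [ 0.52140112 -0.31492533  0.074     ]
[339.64814815 140.18518519] 54 [ 0.51707554 -0.2634561   0.074     ]
[419.72222222 150.52777778] 36 [ 0.50604062 -0.3511202   0.074     ]
[419.76111111 158.38333333] 180 [ 0.49752618 -0.35194364  0.074     ]
[391.6547619  162.39285714] 84 [ 0.49313701 -0.32132015  0.074     ]
[340.46428571 166.82142857] 28 [ 0.48825512 -0.26491846  0.074     ]
[415.05 169.4 ] 20 [ 0.48538208 -0.34782379  0.074     ]
red
[404.18556701 152.20618557] 97 [ 0.50804024 -0.31858091  0.125     ]
[343.29333333 159.02666667] 75 [ 0.50187247 -0.26322258  0.125     ]
man [ 0.50289718 -0.26375504  0.125     ]
man [ 0.5078658  -0.31933695  0.125     ]
redrange [101, 109, 117, 125, 140, 151, 169, 186, 197, 207, 219, 227]
eyes [array([0.51224385, 0.2681342 , 0.0205    ]), array([0.50791658, 0.24992195, 0.0205    ])] 0.018719278666408847 [0.51008022 0.25902808 0.0205    ]
[ 292  117   55   77 1164] [320.6056701  155.14862543]
hull circle ((480.7359924316406, 267.347412109375), (56.88118362426758, 76.7990951538086), 75.34038543701172)
[[8, 12, 229], [9, 11, 230], [13, 10, 231], [120, 10, 106], [114, 12, 105], [13, 10, 230], [18, 6, 231], [11, 9, 231]]
yellow ((300.5871276855469, 126.98914337158203), (80.95896911621094, 84.33987426757812), 168.7277374267578)
blue ((301.78704833984375, 126.22203063964844), (101.08811950683594, 105.0597152709961), 168.87681579589844)
white [298.15287244 127.3271665 ] 2054
white [233.64864865 148.45945946] 74
```

```bash
python3 - <<'E'
from h import *
r.let_go()
c=np.array([.505,-.2912]);yaw=5.5
r.reach(*down(c[0],c[1],.37,yaw))
p=snap("wrist","st2");f=p["frame"].astype(int)
m=((f[...,0]>170)&(f[...,1]<70)).astype(np.uint8);m[:120]=0;m[290:]=0
n,l,st,ce=cv2.connectedComponentsWithStats(m)
k=sorted(range(1,n),key=lambda i:-st[i,4])[:2];print(st[k],ce[k])
q=[ray(p,ce[i],.125)[:2] for i in k];q.sort(key=lambda a:a[1]);d=q[1]-q[0];mid=(q[0]+q[1])/2
y2=np.degrees(np.arctan2(-d[0],d[1]));print(q,np.linalg.norm(d),mid,y2)
yl=((f[...,0]>150)&(f[...,1]>130)&(f[...,2]<90)).astype(np.uint8);n,l,st,ce=cv2.connectedComponentsWithStats(yl)
for i in range(1,n):
    if st[i,4]>25: print("y",ce[i],st[i,4],ray(p,ce[i],.074)[:2])
assert abs(np.linalg.norm(d)-.056)<.004 and np.linalg.norm(mid-c)<.006 and abs(y2-yaw)<4
print(r.sense()["contact_force"])
r.reach(*down(mid[0],mid[1],.30,y2)); r.servo_line([mid[0],mid[1],.263],speed=.08)
print(r.sense()["contact_force"])
r.grab(5);r.wait(.3);s=r.sense();print(s["opening"],s["gripper_force"],s["contact_force"],s["tcp_pos"],s["orientation"],s["clock"])
snap("wrist","st3")
E
```

```text
[] []Traceback (most recent call last):
  File "<stdin>", line 9, in <module>
IndexError: list index out of range
```

```bash
python3 - <<'E'
from h import *
p=snap("wrist","st2");f=p["frame"]
c=f[110:270,210:430];cv2.imwrite("pics/st2c.png",cv2.resize(c,None,fx=3.5,fy=3.5,interpolation=0)[:,:,::-1])
f=f.astype(int);m=((f[...,0]>2.5*f[...,1])&(f[...,0]>60)&(f[...,2]<.5*f[...,0])).astype(np.uint8);n,l,st,ce=cv2.connectedComponentsWithStats(m)
for i in range(1,n):
    if st[i,4]>30: print(st[i],ce[i],np.percentile(f[...,0][l==i],[5,30,50,70,95]))
E
```

```text
[284 193  12  28 275] [289.46545455 206.60727273] [ 70.   89.  118.  139.  156.3]
[344 193  13  28 281] [350.22775801 206.48398577] [ 71.  89.  95. 138. 141.]
```

View pics/st2c.png

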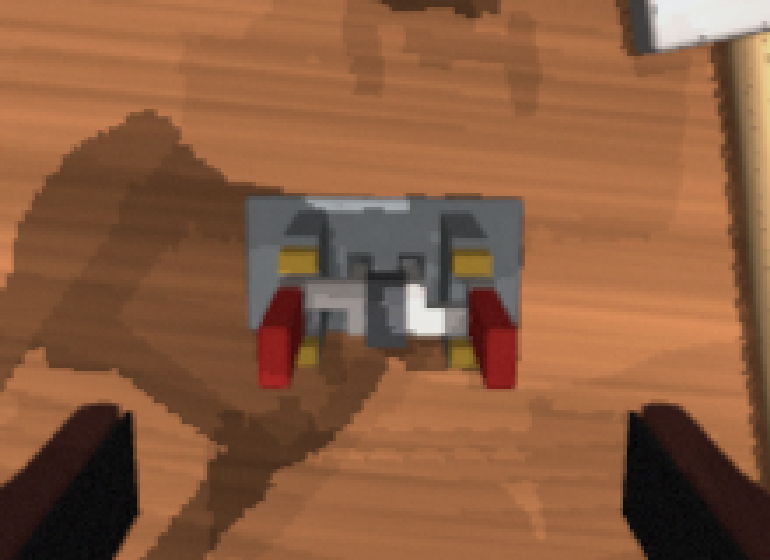

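The crop shows the stand aligned with the gripper, with red handle tops at crop (274,357) and (500,357), in the gripper's shadow (R about 140).

```bash
cat > grasp.py <<'E'
from h import *
c=np.array([.505,-.2912]);yaw=5.5
p=snap("wrist");f=p["frame"].astype(int)
m=((f[...,0]>2.5*f[...,1])&(f[...,0]>125)).astype(np.uint8);m[:120]=0;m[290:]=0
n,l,st,ce=cv2.connectedComponentsWithStats(m)
k=sorted(range(1,n),key=lambda i:-st[i,4])[:2];print(st[k],ce[k])
q=[ray(p,ce[i],.125)[:2] for i in k];q.sort(key=lambda a:a[1]);d=q[1]-q[0];mid=(q[0]+q[1])/2
y2=np.degrees(np.arctan2(-d[0],d[1]));print(q,np.linalg.norm(d),mid,y2)
yl=((f[...,0]>1.8*f[...,2])&(f[...,1]>.7*f[...,0])).astype(np.uint8);yl[:,400:]=0;n,l,st,ce=cv2.connectedComponentsWithStats(yl)
for i in range(1,n):
    if st[i,4]>20: print("y",ce[i],st[i,4],ray(p,ce[i],.074)[:2])
assert abs(np.linalg.norm(d)-.056)<.004 and np.linalg.norm(mid-c)<.006 and abs(y2-yaw)<4
r.reach(*down(mid[0],mid[1],.30,y2)); r.servo_line([mid[0],mid[1],.263],speed=.08)
print(r.sense()["contact_force"])
r.grab(5);r.wait(.3);s=r.sense();print(s["opening"],s["gripper_force"],s["contact_force"],s["tcp_pos"],s["orientation"],s["clock"])
E
python3 grasp.py
```

```text
[[284 204   9  17 130]
 [349 204   8  17 126]] [[287.45384615 212.27692308]
 [352.57936508 211.84920635]]
[array([ 0.50887075, -0.31868025]), array([ 0.50306402, -0.26366726])] 0.05531859015858829 [ 0.50596739 -0.29117376] 6.025371262416236
y [ 17.88340426 106.08042553] 2350 [0.56697366 0.0022978 ]
y [295. 184.] 77 [ 0.51796658 -0.26478758]
y [344.  184.5] 86 [ 0.52233718 -0.31435188]
y [ 74.48539326 224.55842697] 890 [ 0.4518319  -0.03678525]
y [298.12 210.46] 50 [ 0.49040099 -0.27018127]
y [340.83606557 210.85245902] 61 [ 0.49434086 -0.31445754]
y [149.20773931 292.73014257] 982 [ 0.37765677 -0.11084162]
y [347.38117647 343.69529412] 850 [ 0.33171711 -0.34170227]
[-0.31350757  0.34333561 -0.02713836]
0.06392518964040411 5.000442266464233 [-0.03175194 -0.07802543  2.73510539] [ 0.50604195 -0.29126353  0.26343062] [ 1.79967645e+02 -3.30407180e-02  6.02069511e+00] 8.35
```

```bash
python3 - <<'E'
from h import *
s=r.sense();x,y,_=s["tcp_pos"]
r.servo_line([x,y,.42],speed=.15)
s=r.sense();print(s["opening"],s["contact_force"])
e=[.510,.259];yaw=-14
r.reach(*down(e[0],e[1],.42,yaw)); 
r.servo_line([e[0],e[1],.305],speed=.15)
p=snap("wrist","eye1");s=r.sense();print(s["tcp_pos"],s["orientation"],s["opening"],s["clock"],s["contact_force"])
c=p["frame"][110:290,220:420];cv2.imwrite("pics/eye1c.png",cv2.resize(c,None,fx=3.3,fy=3.3,interpolation=0)[:,:,::-1])
R=np.array(p["R"])
for dy in(.009,-.009):
  a=np.radians(yaw); X=s["tcp_pos"]+np.array([-np.sin(a)*dy,np.cos(a)*dy,-.2534]);q=R@X+p["t"];print("tip exp",p["fx"]*q[0]/q[2]+p["cx"],p["fy"]*q[1]/q[2]+p["cy"])
E
```

```text
0.06408665938798785 [ 0.34337823  0.52158334 -2.83428361]
[0.51031104 0.25903385 0.30675139] [-1.79906008e+02 -1.24431909e-01 -1.40071490e+01] 0.06418529452339972 12.5 [ 1.52280112 -0.52356667 -1.11044665]
tip exp 308.6993499502989 210.13772974716704
tip exp 329.2010414954966 210.1549413476713
```

View pics/eye1c.png

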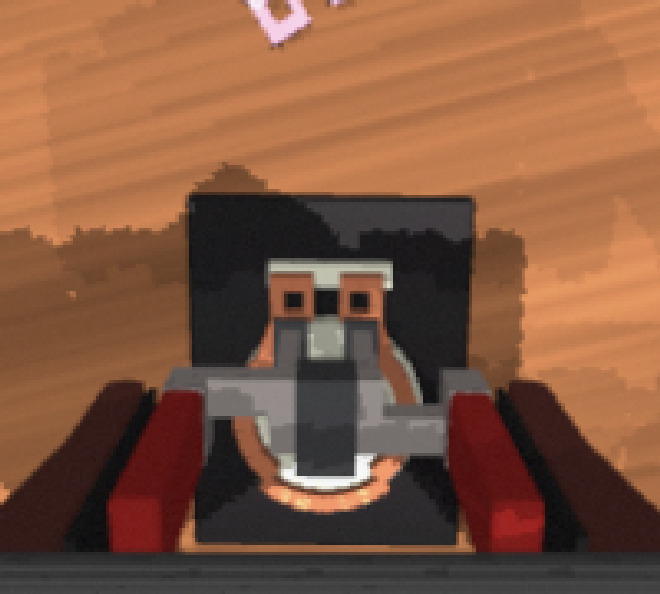

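The crop shows the eye holes at crop (294,300) and (359,300), i.e. px (309.1,200.9) and (328.8,200.9). The arm shoulders are centred on the same columns, with their front edge at crop row 320.

```bash
python3 - <<'E'
from h import *
p=snap("wrist");s=r.sense();R=np.array(p["R"]);f=p["frame"].astype(int);yaw=np.radians(s["orientation"][2])
def proj(dx,dy,h): # tool-plane offset, height above tips
    c,n=np.cos(yaw),np.sin(yaw);X=s["tcp_pos"]+np.array([c*dx-n*dy,n*dx+c*dy,-.2534+h]);q=R@X+p["t"];return np.round([p["fx"]*q[0]/q[2]+p["cx"],p["fy"]*q[1]/q[2]+p["cy"]],2)
for a in((.0065,.0,.006),(.0065,0,.02),(.002,0,0),(.008,0,.03),(.008,0,.05)): print(a,proj(*a))
print(s["tcp_pos"],s["orientation"])
for col in(305,309,313,324,329,333): print(col,f[188:214,col].sum(1).tolist())
g=f.sum(2)
for row in (199,201,203,209,212): print(row,g[row,296:342].tolist())
o=[]
for cc in(309,329):
    w=g[196:206,cc-5:cc+6];m=(w<150);ys,xs=np.nonzero(m);u=(xs.mean()+cc-5,ys.mean()+196);e=ray(p,u,.0205);o.append(e);print(u,m.sum(),e)
m=np.mean(o,0)[:2];d=m-s["tcp_pos"][:2];c,n=np.cos(yaw),np.sin(yaw);print("eye mid",m,"tool dx,dy mm",1000*(c*d[0]+n*d[1]),1000*(-n*d[0]+c*d[1]))
E
```

```text
(0.0065, 0.0, 0.006) [319.15 204.86]
(0.0065, 0, 0.02) [319.19 209.35]
(0.002, 0, 0) [319.12 208.05]
(0.008, 0, 0.03) [319.22 211.04]
(0.008, 0, 0.05) [319.29 219.07]
[0.51029466 0.25906609 0.30679913] [-1.79899475e+02 -1.29998386e-01 -1.40060363e+01]
305 [250, 335, 515, 560, 350, 258, 316, 330, 331, 328, 299, 290, 296, 290, 294, 294, 310, 293, 184, 167, 188, 202, 245, 267, 266, 269]
309 [191, 307, 512, 561, 392, 275, 314, 325, 318, 322, 182, 72, 67, 69, 69, 159, 224, 262, 169, 173, 182, 195, 252, 270, 264, 272]
313 [190, 319, 516, 560, 393, 279, 318, 334, 330, 331, 332, 331, 332, 328, 332, 332, 334, 303, 231, 256, 333, 347, 392, 442, 406, 375]
324 [192, 323, 475, 546, 389, 256, 308, 331, 333, 331, 328, 330, 332, 329, 329, 329, 325, 292, 200, 186, 225, 255, 257, 257, 254, 256]
329 [132, 300, 469, 548, 408, 267, 301, 320, 322, 324, 207, 96, 75, 67, 74, 128, 192, 314, 212, 157, 177, 183, 253, 275, 271, 270]
333 [124, 316, 475, 546, 439, 290, 317, 330, 326, 373, 392, 387, 385, 388, 388, 386, 387, 451, 273, 157, 183, 188, 186, 189, 182, 178]
199 [104, 105, 102, 102, 102, 183, 296, 331, 3
[... 659 characters left out ...]
 202, 201, 199, 205, 195, 194, 181, 226, 347, 446, 442, 445, 443, 446, 443, 445, 447, 443, 398, 255, 188, 190, 184, 183, 183, 187, 183, 181, 188, 246, 314, 250, 71, 77, 88, 85, 82]
212 [94, 96, 93, 183, 323, 388, 341, 195, 224, 266, 269, 270, 271, 264, 248, 197, 227, 406, 527, 448, 448, 441, 446, 444, 440, 445, 485, 489, 254, 190, 226, 270, 272, 271, 270, 272, 245, 182, 221, 283, 315, 264, 136, 50, 70, 105]
(np.float64(308.8636363636364), np.float64(200.72727272727272)) 22 [0.5130902  0.26880944 0.0205    ]
(np.float64(328.6190476190476), np.float64(200.95238095238096)) 21 [0.5081328  0.24979731 0.0205    ]
eye mid [0.5106115  0.25930337] tool dx,dy mm 0.24999005684213535 0.30690988595590085
```

```bash
cat >> h.py <<'E'
from scipy.spatial.transform import Rotation as Ro
def tool(): 
    s=r.sense();return s,Ro.from_euler("xyz",s["orientation"],degrees=True).as_matrix()
def tipw(dx=0,dy=0,h=0): # pliers-frame offset (y up-left = -tool y)
    s,T=tool();return s["tcp_pos"]+T@np.array([dx,-dy,.2534-h])
def proj(p,X): q=np.array(p["R"])@X+p["t"];return np.round([p["fx"]*q[0]/q[2]+p["cx"],p["fy"]*q[1]/q[2]+p["cy"]],2)
def squeeze(target,f0,fmax,step=.3):
    f=f0
    while True:
        r.grab(f);r.wait(.15);o=r.sense()["opening"]
        if o<=target or f+step>fmax: return f,o
        f+=step
E
python3 - <<'E'
from h import *
p=snap("wrist")
print(tipw(),proj(p,tipw(.0065,0,.006)))
print(squeeze(.0622,6.0,8,.2))
p=snap("wrist");g=p["frame"].astype(int).sum(2)
for row in(207,209): print(g[row,296:342].tolist())
print([(c,g[203:209,c].tolist()) for c in(305,309,326,329)])
print(tipw(),proj(p,tipw(.0065,0,.006)),r.sense()["tcp_pos"],r.sense()["clock"],r.sense()["opening"])
E
```

```text
[0.51088216 0.25934719 0.05323203] [318.73 204.24]
(6.4, 0.06163061724030583)
[106, 95, 95, 98, 122, 159, 173, 172, 172, 168, 171, 167, 172, 178, 171, 244, 345, 374, 392, 393, 403, 424, 420, 421, 454, 495, 473, 474, 433, 287, 175, 163, 157, 156, 153, 159, 158, 157, 161, 154, 115, 85, 82, 88, 80, 92]
[107, 103, 91, 130, 222, 253, 190, 198, 198, 205, 203, 199, 197, 195, 188, 275, 404, 445, 446, 445, 442, 445, 446, 440, 457, 508, 556, 557, 525, 383, 186, 189, 185, 185, 185, 187, 185, 185, 186, 187, 145, 74, 85, 85, 86, 89]
[(305, [265, 317, 324, 197, 168, 184]), (309, [188, 259, 274, 175, 178, 183]), (326, [180, 250, 318, 205, 175, 189]), (329, [189, 262, 322, 204, 156, 182])]
[0.5100022  0.25900337 0.05161893] [318.69 204.22] [0.51000406 0.25900062 0.30501893] 13.7833 0.061568224083599535
```

```bash
python3 - <<'E'
from h import *
r.servo_line([.510,.259,.279],speed=.06);r.wait(.3)
p=snap("wrist","eye2");print(tipw(),r.sense()["orientation"],r.sense()["clock"],r.sense()["opening"])
print("pred tip axis",proj(p,tipw()),"shoulder front",proj(p,tipw(.0065,0,.006)),"eye rim rear/front predicted if aligned at z.0205",proj(p,tipw(-.0035,0,-.0051)),proj(p,tipw(.0035,0,-.0051)),"lug front",proj(p,tipw(.007,0,-.0051)))
g=p["frame"].astype(int).sum(2)
c=p["frame"][170:260,255:385];cv2.imwrite("pics/eye2c.png",cv2.resize(c,None,fx=6,fy=6,interpolation=0)[:,:,::-1])
print([(c,g[188:214,c].tolist()) for c in(304,307,310,325,328,331)])
E
```

```text
[0.51017999 0.25907457 0.0259585 ] [-1.79980115e+02 -2.70418130e-02 -1.39993867e+01] 14.7167 0.061384178530111466
pred tip axis [318.73 209.64] shoulder front [318.75 204.25] eye rim rear/front predicted if aligned at z.0205 [318.71 211.81] [318.72 204.29] lug front [318.72 200.5 ]
[(304, [78, 72, 73, 76, 69, 187, 320, 474, 545, 487, 305, 256, 314, 331, 332, 326, 272, 188, 133, 170, 183, 198, 251, 265, 267, 272]), (307, [76, 78, 74, 80, 85, 185, 322, 429, 530, 491, 304, 251, 307, 321, 323, 322, 210, 101, 108, 168, 185, 199, 256, 266, 267, 262]), (310, [79, 80, 80, 75, 76, 189, 320, 429, 532, 492, 306, 260, 314, 331, 330, 331, 275, 177, 125, 174, 189, 182, 186, 187, 181, 161]), (325, [72, 76, 75, 73, 76, 127, 314, 428, 531, 558, 347, 234, 305, 332, 328, 329, 314, 309, 254, 243, 252, 249, 249, 259, 266, 270]), (328, [71, 69, 77, 76, 78, 128, 309, 390, 522, 554, 343, 231, 307, 323, 323, 324, 232, 108, 105, 157, 179, 185, 234, 248, 250, 243]), (331, [146, 95, 72, 77, 72, 116, 311, 387, 522, 556, 349, 231, 308, 326, 325, 325, 279, 145, 104, 151, 181, 181, 247, 270, 268, 266])]
```

View pics/eye2c.png

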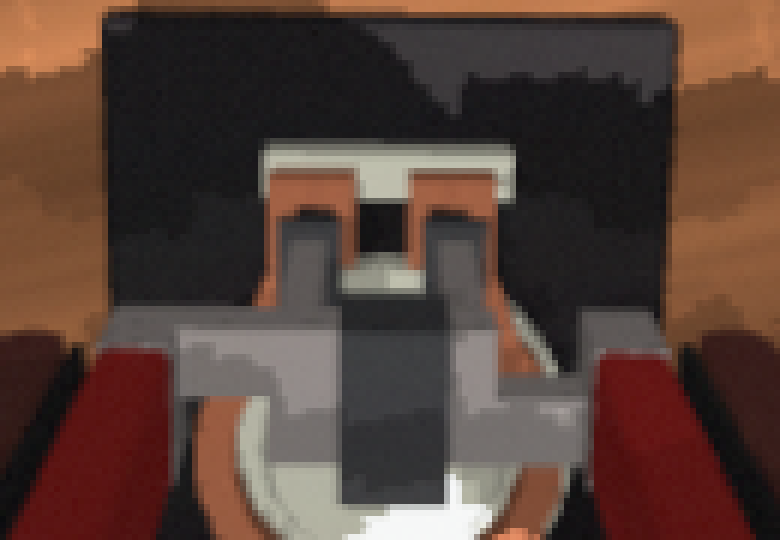

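The crop shows the tips above the eyes. The hole front edges are at row 204.2 and the shoulder front edge is at about 206, so the pliers need to go roughly 1.4 mm further along +x.

```bash
cat > ins.py <<'E'
from h import *
a=np.radians(-14);ux=np.array([np.cos(a),np.sin(a)]);uy=np.array([-np.sin(a),np.cos(a)])
base=np.array([.510,.259])+ux*.0014
def go(dx,dy,z,sp=.03): b=base+ux*dx+uy*dy; r.servo_line([b[0],b[1],z],speed=sp)
go(0,0,.279);r.wait(.2);f0=r.sense()["contact_force"].copy();print("f0",f0)
def descend():
    z=.277
    while z>.2677:
        go(DX,DY,z);s=r.sense();f=s["contact_force"]-f0
        print(round(z,4),np.round(f,2),round(s["tcp_pos"][2],4),round(s["opening"],4))
        if f[2]>4: return z
        z-=.0012
    return z
DX=DY=0
z=descend();print(z,r.sense()["clock"])
E
python3 ins.py
```

```text
f0 [-0.15531841 -0.12858176 -2.84798326]
0.277 [-0.14  0.9   0.19] 0.2767 0.0617
0.2758 [0.49 0.01 1.37] 0.2757 0.0613
0.2746 [0.18 0.87 0.87] 0.2745 0.0614
0.2734 [0.31 0.6  0.91] 0.2732 0.0617
0.2722 [ 0.03 -0.17  0.97] 0.2721 0.0612
0.271 [0.56 0.57 0.5 ] 0.2709 0.0615
0.2698 [-0.24  0.9   0.42] 0.2697 0.0615
0.2686 [0.27 0.38 1.15] 0.2684 0.0616
0.2674000000000002 17.1667
```

```bash
python3 - <<'E'
from h import *
exec(open("ins.py").read().split("def descend")[0].replace('go(0,0,.279)','pass'))
for z in(.268,.2674,.2668,.2662):
    go(0,0,z);s=r.sense();f=s["contact_force"]-f0;print(z,np.round(f,2),s["tcp_pos"][2])
    if f[2]>2.5: break
f=9
while f<17:
    r.grab(f);r.wait(.12);o=r.sense()["opening"];print(f,round(o,5))
    if o<.0505: break
    f+=1 if o>.056 else .3
s=r.sense();print(s["clock"],s["contact_force"]-f0)
snap("wrist","spread")
E
```

```text
f0 [ 0.62163615  0.57134022 -2.07950763]
0.268 [-0.18 -0.6   0.45] 0.2679988033764643
0.2674 [-2.06 -1.38  3.99] 0.2679193578547444
9 0.05965
10 0.05922
11 0.05924
12 0.05919
13 0.05742
14 0.05633
15 0.0531
15.3 0.05314
15.600000000000001 0.05228
15.900000000000002 0.05165
16.200000000000003 0.05112
16.500000000000004 0.05059
16.800000000000004 0.05041
22.2833 [-1.83713283 -1.78980297  9.07001676]
```

```bash
cat > fix.py <<'E'
from h import *
import pickle
from scipy.optimize import least_squares
P=pickle.load(open("P.pkl","rb"))
def ell(p,roi=None):
    hsv=cv2.cvtColor(p["frame"],cv2.COLOR_RGB2HSV)
    out={}
    for nm,m in (("y",(hsv[...,0]>18)&(hsv[...,0]<36)&(hsv[...,1]>90)&(hsv[...,2]>100)),("w",(hsv[...,1]<60)&(hsv[...,2]>130))):
        m=m.astype(np.uint8)
        if roi: k=np.zeros_like(m);k[roi[1]:roi[3],roi[0]:roi[2]]=1;m&=k
        m=cv2.morphologyEx(m,cv2.MORPH_OPEN,np.ones((3,3),np.uint8))
        n,l,st,c=cv2.connectedComponentsWithStats(m)
        if n<2: continue
        i=1+np.argmax(st[1:,4]);cs,_=cv2.findContours((l==i).astype(np.uint8),0,cv2.CHAIN_APPROX_NONE)
        out[nm]=cv2.convexHull(max(cs,key=len))[:,0].astype(float)
    return out
def solve(views,rad,nm):
    # circle of known radius at centre (x,y,z): hull vertices -> rays at z lie at radius rad
    def res(v): return np.concatenate([np.linalg.norm(np.array([ray(p,u,v[2])[:2] for u in H])-v[:2],axis=1)-v[3] for p,H in views])
    s=least_squares(lambda v:np.append(res(v),.1*(v[3]-rad)),[.565,.01,.08,rad],loss="soft_l1",f_scale=.001);return s.x,np.sqrt(np.mean(res(s.x)**2))
E
python3 - <<'E'
from fix import *
s=r.sense();x,y,_=s["tcp_pos"]
r.servo_line([x,y,.30],speed=.05);r.wait(.2);s=r.sense();print("lift",s["opening"],s["contact_force"])
r.servo_line([x,y,.40],speed=.12)
s=r.sense();print("up",s["opening"],s["contact_force"])
p2=snap("wrist","f2"); 
r.reach(*down(.56,.13,.40,-14));P["f3"]=snap("wrist","f3");P["f2"]=p2
P["sc"]=snap("scene","sc2");P["sd"]=snap("side","sd2");s=r.sense();print(s["clock"],s["opening"],s["contact_force"])
pickle.dump(P,open("P.pkl","wb"))
E
python3 - <<'E'
import cv2,numpy as np
a=cv2.imread("pics/f3.png");b=cv2.imread("pics/sd2.png");c=cv2.imread("pics/sc2.png")
cv2.imwrite("pics/m.png",np.vstack([cv2.resize(a,(400,250)),cv2.resize(np.hstack([b[100:300,240:400],c[130:330,270:430]]),(400,250))]))
E
```

```text
lift 0.046765802473346406 [-0.78592803 -0.95316875 -3.13022171]
up 0.04673506364807497 [ 0.1647162   0.6415008  -2.17677549]
25.125 0.04695775740475182 [-0.12837455  1.14776638 -2.24593634]
```

View pics/m.png

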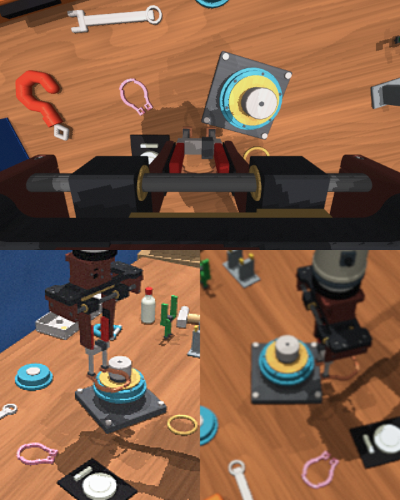

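The mosaic shows the ring gone from the rest and hanging on the tips beside the axle. The opening has dropped to 47 mm, which is close to the 13 mm spread limit, so I'm easing the squeeze first.

```bash
python3 - <<'E'
from fix import *
f=16.8
while f>13:
    f-=.4;r.grab(f);r.wait(.12);o=r.sense()["opening"];print(round(f,1),round(o,5))
    if o>.0494: break
print(r.sense()["clock"],r.sense()["contact_force"])
v=[]
for k,roi in(("w_fix",(230,60,370,200)),("f3",(340,80,470,225)),("f2",(300,0,640,220)),("sd",(290,170,380,250)),("sc",(300,185,380,260))):
    e=ell(P[k],roi);print(k,{n:(len(h),h.mean(0).round(1).tolist(),(h.max(0)-h.min(0)).tolist()) for n,h in e.items()})
E
```

```text
16.4 0.04739
16.0 0.04825
15.6 0.04886
15.2 0.04961
26.4583 [ 0.73591835  0.48912867 -3.3472361 ]
w_fix {'y': (41, [299.7, 125.9], [81.0, 84.0]), 'w': (29, [297.3, 126.8], [51.0, 53.0])}
f3 {'y': (37, [401.2, 158.5], [79.0, 78.0]), 'w': (29, [420.2, 161.4], [48.0, 50.0])}
f2 {'y': (33, [513.2, 84.5], [75.0, 90.0]), 'w': (30, [547.7, 77.8], [54.0, 61.0])}
sd {'y': (9, [324.6, 203.9], [12.0, 11.0]), 'w': (12, [335.6, 189.5], [17.0, 9.0])}
sc {'y': (19, [337.5, 217.5], [32.0, 22.0]), 'w': (14, [339.3, 204.2], [17.0, 14.0])}
```

```bash
python3 - <<'E'
from fix import *
E={k:ell(P[k],roi) for k,roi in(("w_fix",(230,60,370,200)),("f3",(340,80,470,225)),("f2",(300,0,640,220)))}
for nm,rad in(("y",.044),("w",.0235)):
    for ks in(("w_fix","f3"),("w_fix","f3","f2"),("w_fix",),("f3",)):
        print(nm,ks,*[np.round(a,5) for a in solve([(P[k],E[k][nm]) for k in ks],rad,nm)])
for k,uv in(("sd",(335.6,189.5)),("sc",(339.3,204.2))): print(k,[ray(P[k],uv,z)[:2].round(4) for z in(.09,.1,.11)])
E
```

```text
y ('w_fix', 'f3') [0.56968 0.02818 0.07376 0.04354] 0.00019
y ('w_fix', 'f3', 'f2') [0.56974 0.02818 0.07345 0.04366] 0.00028
y ('w_fix',) [0.56958 0.02786 0.07958 0.04265] 0.00012
y ('f3',) [0.57341 0.03375 0.09389 0.04075] 0.00019
w ('w_fix', 'f3') [0.56978 0.02808 0.11183 0.02406] 0.00016
w ('w_fix', 'f3', 'f2') [0.56999 0.02813 0.11233 0.02403] 0.00075
w ('w_fix',) [0.56953 0.02651 0.13501 0.02203] 0.00011
w ('f3',) [0.5779  0.04042 0.15053 0.02052] 0.00014
sd [array([ 0.5858, -0.002 ]), array([0.578 , 0.0117]), array([0.5702, 0.0254])]
sc [array([0.559 , 0.0116]), array([0.5633, 0.0177]), array([0.5675, 0.0237])]
```

```bash
cat > seat.py <<'E'
from h import *
C=np.array([.5697,.0282]);a=np.radians(-14);ux=np.array([np.cos(a),np.sin(a)]);uy=np.array([-ux[1],ux[0]])
def go(dx,dy,z,sp=.03): b=C+ux*(.0381+dx)+uy*dy; r.servo_line([b[0],b[1],z],speed=sp)
def F(n=3):
    v=[]
    for _ in range(n): v.append(r.sense()["contact_force"]);r.wait(.02)
    return np.mean(v,0)
def descend(dx,dy,z0,z1,f0,st=.002,lim=2.5):
    z=z0
    while z>=z1-1e-6:
        go(dx,dy,z);f=F()-f0;t=[f[:2]@ux,f[:2]@uy,f[2]]
        print(round(z,4),np.round(t,2),round(r.sense()["tcp_pos"][2],4),round(r.sense()["opening"],4))
        if f[2]>lim or np.hypot(*f[:2])>3.5: return z
        z-=st
    return None
E
python3 - <<'E'
from seat import *
go(0,0,.40,.12);go(0,0,.376,.06);r.wait(.2);f0=F(6);np.save("f0.npy",f0);s=r.sense();print(f0,s["tcp_pos"],s["orientation"],s["opening"],s["clock"])
snap("wrist","hov");snap("side","hovs");snap("scene","hovc")
print(descend(0,0,.372,.352,f0),r.sense()["clock"])
E
```

```text
[-0.20436518 -0.05942342 -2.57081209] [0.60668606 0.01894881 0.37643831] [-1.79990937e+02 -3.82764751e-02 -1.40037929e+01] 0.04976630004443926 28.4583
0.372 [0.52 0.04 0.04] 0.3717 0.0496
0.37 [-0.04  0.36 -0.24] 0.3699 0.0499
0.368 [ 0.19 -0.33  0.28] 0.3679 0.0497
0.366 [ 0.12 -0.19  0.12] 0.3658 0.0496
0.364 [ 0.46 -0.09 -0.49] 0.3639 0.0499
0.362 [-0.31  0.06 -0.23] 0.3619 0.0497
0.36 [-0.3  -0.13 -0.55] 0.3599 0.0496
0.358 [-0.01  0.63 -0.21] 0.3578 0.0492
0.356 [0.46 0.32 0.17] 0.3559 0.0498
0.354 [ 0.25  0.69 -0.02] 0.3539 0.0493
0.352 [ 0.18  0.09 -0.1 ] 0.3518 0.0498
None 31.9417
```

```bash
python3 - <<'E'
from seat import *
f0=np.load("f0.npy")
z=descend(0,0,.348,.332,f0,.004)
if z is None: z=descend(0,0,.3305,.318,f0,.0007,1.6)
print(z,r.sense()["clock"])
p=snap("wrist","seat");q=snap("side");
cv2.imwrite("pics/seatm.png",np.hstack([cv2.resize(p["frame"][90:290,210:430],(440,400)),cv2.resize(q["frame"][130:270,280:406],(360,400))])[:,:,::-1])
E
```

```text
0.348 [0.23 0.68 0.  ] 0.3477 0.0491
0.344 [ 0.16  0.07 -0.46] 0.3438 0.0497
0.34 [ 0.14  0.06 -0.21] 0.3398 0.0495
0.336 [-0.03 -0.28 -0.69] 0.3358 0.0492
0.332 [ 0.21  0.15 -0.3 ] 0.3318 0.0491
0.3305 [-0.23  0.17 -0.54] 0.3305 0.0493
0.3298 [ 0.62 -0.21  0.13] 0.3298 0.0497
0.3291 [-0.33 -0.11 -0.2 ] 0.3292 0.0497
0.3284 [ 0.12 -0.52  1.06] 0.3286 0.0494
0.3277 [-0.31  0.19  3.08] 0.3281 0.0496
0.3277000000000001 35.1083
```

View pics/seatm.png

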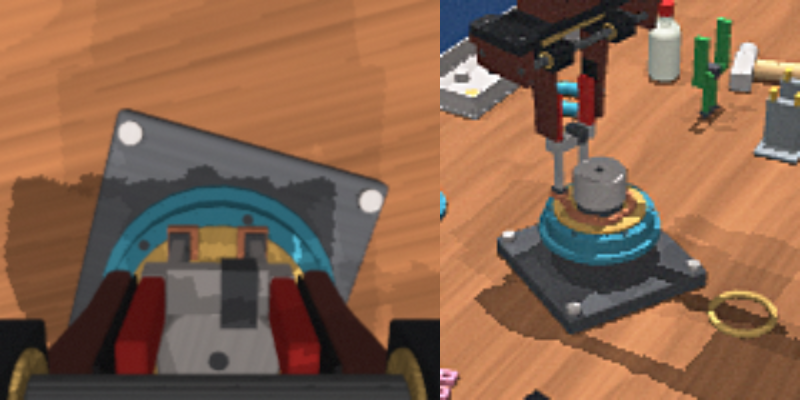

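The picture shows the ring around the axle, lying on the brass disc spring, with the tips in the eyes. Contact is about 3 N, so I'm relaxing the pliers.

```bash
python3 - <<'E'
from seat import *
f0=np.load("f0.npy")
for f in(13.5,11.5,9.5,8,7,6.4):
    r.grab(f);r.wait(.12);s=r.sense();print(f,round(s["opening"],4),np.round(s["contact_force"]-f0,2))
f=6.4
for _ in range(4):
    if s["opening"]>.0614: break
    f-=.3;r.grab(f);r.wait(.15);s=r.sense();print(f,round(s["opening"],4),np.round(s["contact_force"]-f0,2))
print(s["clock"])
E
```

```text
13.5 0.0509 [-0.49  0.34  3.32]
11.5 0.0543 [ 0.43 -0.65  4.77]
9.5 0.0582 [ 0.71 -0.23  5.  ]
8 0.0595 [ 0.79 -2.27  5.  ]
7 0.0594 [-0.47 -2.78  6.48]
6.4 0.0599 [ 0.52 -3.06  6.46]
6.1000000000000005 0.0601 [-0.61 -2.07  6.06]
5.800000000000001 0.0601 [-0.04 -2.59  5.91]
5.500000000000001 0.0605 [ 0.74 -1.86  6.9 ]
5.200000000000001 0.0603 [ 0.85 -0.85  6.11]
38.675
```

```bash
python3 - <<'E'
from seat import *
f0=np.load("f0.npy")
def st(l): s=r.sense();d=s["contact_force"]-f0;print(l,round(s["opening"],4),np.round(d,2),round(s["tcp_pos"][2],4))
go(0,0,.3287);r.wait(.15);st("a")
r.grab(5.8);r.wait(.15);st("b")
for z in(.3297,.331,.333,.335): go(0,0,z);r.wait(.05);st(z)
print(r.sense()["clock"])
E
```

```text
a 0.0636 [-0.23 -0.83  2.03] 0.3282
b 0.0636 [0.6  0.72 1.31] 0.3284
0.3297 0.0642 [-1.02  0.6   0.69] 0.3294
0.331 0.0636 [0.05 0.15 0.92] 0.3311
0.333 0.0644 [-0.31  0.07  0.43] 0.3332
0.335 0.064 [ 0.14  0.26 -0.44] 0.3351
40.6417
```

```bash
python3 - <<'E'
from seat import *
go(0,0,.42,.12)
r.reach(*down(.506,-.2913,.42,5.8));r.wait(.2);f1=F(5);s=r.sense();print(f1,s["tcp_pos"],s["opening"],s["clock"])
z=.42
r.servo_line([.506,-.2913,.29],speed=.1)
for z in np.arange(.286,.2585,-.0025):
    r.servo_line([.506,-.2913,z],speed=.04);f=F()-f1;print(round(z,4),np.round(f,2),round(r.sense()["tcp_pos"][2],4))
    if f[2]>2.5 or np.hypot(*f[:2])>5: break
print(r.sense()["clock"])
E
```

```text
[ 0.35579658  0.14483445 -1.83592897] [ 0.50645203 -0.29056061  0.41998767] 0.0641595534402866 43.0167
0.286 [-0.05 -0.52 -0.29] 0.2859
0.2835 [-0.92 -0.45 -0.12] 0.2834
0.281 [-0.18  0.19 -0.43] 0.2809
0.2785 [ 0.03 -0.41  0.03] 0.2784
0.276 [ 0.1   0.38 -0.26] 0.2759
0.2735 [-0.96 -0.17 -0.26] 0.2734
0.271 [-0.57  0.07 -0.12] 0.2709
0.2685 [-0.2   0.6  -0.45] 0.2683
0.266 [-0.9   0.04 -0.23] 0.2659
0.2635 [-0.03  0.06 -0.58] 0.2634
0.261 [-1.37  1.67  7.27] 0.2624
47.7667
```

```bash
python3 - <<'E'
from seat import *
r.servo_line([.506,-.2913,.2632],speed=.03);r.wait(.1)
r.let_go();r.wait(.2)
r.servo_line([.506,-.2913,.36],speed=.15)
r.servo_line([.506,-.2913,.37],[180,0,5.5],speed=.1);r.wait(.2)
p=snap("wrist","end1");f=p["frame"].astype(int)
m=((f[...,0]>2.5*f[...,1])&(f[...,0]>125)).astype(np.uint8);m[:120]=0;m[290:]=0
n,l,st,ce=cv2.connectedComponentsWithStats(m);k=sorted(range(1,n),key=lambda i:-st[i,4])[:2];q=[ray(p,ce[i],.125)[:2] for i in k];print(st[k],q,np.mean(q,0))
r.reach(*down(.50,.01,.40,0));p=snap("wrist","end2");f=p["frame"].astype(int);R,G,B=f[...,0],f[...,1],f[...,2]
hsv=cv2.cvtColor(p["frame"],cv2.COLOR_RGB2HSV)
roi=np.zeros(R.shape,bool);roi[60:200,230:370]=1
m=(roi&(hsv[...,0]<17)&(hsv[...,1]>100)&(R>80)).astype(np.uint8);yy,xx=np.nonzero(m)
W=np.array([ray(p,(a,b),.081)[:2] for a,b in zip(xx,yy)])-np.array([.5697,.0282])
d=np.hypot(*W.T);W=W[d<.050];d=d[d<.05];print(len(d),np.percentile(d,[2,10,50,90,98]))
an=np.degrees(np.arctan2(W[:,1],W[:,0]))
for a in range(-180,180,30):
    k=(an>=a)&(an<a+30);print(a,k.sum(),np.round(np.percentile(d[k],[5,95]),4) if k.sum()>3 else "")
print(r.sense()["clock"])
E
```

```text
[[282 206   9  17 133]
 [346 206   9  17 133]] [array([ 0.50215651, -0.26313593]), array([ 0.50732789, -0.31801754])] [ 0.5047422  -0.29057673]
649 [0.02580939 0.0269222  0.0314355  0.04321358 0.04534133]
-180 70 [0.0268 0.0318]
-150 36 [0.0257 0.0282]
-120 41 [0.0255 0.0283]
-90 25 [0.0258 0.0276]
-60 108 [0.0273 0.0452]
-30 141 [0.0319 0.0445]
0 120 [0.029  0.0453]
30 0 
60 0 
90 0 
120 42 [0.0285 0.0318]
150 66 [0.0277 0.0322]
51.3917
```

```bash
python3 -c "
from station import r
print(r.hand_in())"
```

```text
the job is handed in; nothing more can be done
None
```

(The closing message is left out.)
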